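Load the dead-weight pressure tester

ROBOT

A 7-joint arm with a two-finger parallel gripper is mounted at the origin on the work surface. World frame = base frame: x ahead of the robot, y to its left, z up, the work surface at z = 0. Lengths are in mm, angles in rad, forces in N, time in s.
With the tool pointing down it reaches from about 400 to 875 mm from the base axis. Payload 4.4 kg.
Tool frame: the origin (TCP) lies between the finger pads; the fingertips stand 22 mm ahead of it and the grasp point (between the pads) lies 3 mm ahead of it; z points along the fingers, y is the line along which they close (so a half turn about z gives the same grasp; the last joint's range is limited). The gripper opens to 85 mm and grips with 20 to 120 N. Pads are 22 mm wide; open, the fingers measure 114 mm over their backs; the gripper's body (76 mm by 85 mm) begins 54 mm behind the grasp point. The pads swing forward as they close: fully open they stand 13 mm farther back than shut.
Start: joints at [-1.212, 0.628, 0.038, 1.517, -0.027, 0.996, -0.02], TCP at [267.869, 592.253, 253.313] pointing down, gripper open.
Joint ranges: [-3.06, 3.06], [-0.37, 2.12], [-1.25, 1.32], [0.18, 2.47], [-1.1, 4.24], [0.23, 1.98], [-2.94, 2.94]. Speed limits (rad/s): [2.57, 2.57, 3.14, 3.14, 3.14, 3.14, 3.14].

INTERFACE

Orientations are given as [roll, pitch, yaw] about the fixed x, y, z axes, in that order (R = Rz(yaw) Ry(pitch) Rx(roll)).
In Python, from cell import ctrl gives the robot as it stands.
- The arm moves only by the tool step_arm, never from a script. Its argument "plan" is a list of rows, each an object of numbers: "dx", "dy", "dz": the shift along the tool's x, y, z scaled (see below); "ax", "ay", "az": the turn, a rotation vector about the tool's x, y, z scaled (see below); "gripper": the opening, from 0 (shut) to 1 (fully open). A call has 1 to 20 rows; each row shifts and turns the commanded pose from where the row before left it, along the tool's axes as they then stand; what a row does not reach is not made up. The controller multiplies each number of a shift by 0.3 m and each number of a turn by 90 degrees. A row lasts 1/8 s, in which the tool goes at most 62.5 mm and 10.7 degrees, less where a joint would pass 70% of its speed; a pose out of reach is approached as far as the arm can. A call with a number of a shift or a turn outside -1 to 1 is refused whole. A call with a gripper value outside its range is refused whole. The fingers move at their own pace and stop on an object; the grip force is fixed at half the most. Time passes only in rows, so rows that do not move let the fingers close. It gives the time, the measured TCP pose, the force, the opening and the grip force at its end, in the units of the state.
- ctrl.read_state(): the state, without advancing time (a new reading comes with each control period).
- ctrl.get_image(name): name is "scene" or "top" or "wrist"; returns a dict with "color" (400x640x3 uint8, red, green, blue), "range_z" (400x640 float32, mm along the optical axis (not along the pixel's ray), 0 where there is no reading), "fx", "fy", "cx", "cy" (pixels), "T" (4x4, takes a point from camera to world coordinates); the wrist camera has in their place "T_tool_cam" (4x4, takes a point from camera to tool coordinates, whose origin is the TCP and whose axes are the flange's). Camera axes: x right, y down, z forward; pixel columns grow to the right and rows downward; lengths in mm; the calibration is good to about 2 mm. The wrist camera is an equidistant fisheye: a pixel r from the principal point sees the ray r / f radians off the axis. A picture is of the moment at which its call begins: read the wrist's pose just before it.
- ctrl.finish_job(): hands the job in; it is judged then, once.
The state is a dict: "clock": time; "qpos": joint angles; "qd": joint speeds; "tau": joint torques, N m; "eef_pos": TCP position; "tool_rot": TCP orientation; "force": force on the tool from outside, world axes, zero at the start; "torque": the same for the moment, N m; "width": finger opening in mm; "gripper_force": force on a finger pad.
Only numpy, scipy, OpenCV 4.12 (cv2) and the standard library are available. Lean on these libraries where they do the work, as an engineer would, in place of code of your own. Each camera call takes 0.05 s, during which the arm holds its last target. There are 200 camera calls.

TASK

Take the dust cap off the pressure tester's piston and stand it upright, knob up, in the middle of the cork pad. Then gently load the piston plate: first lay the big disc weight flat and centred on it, then the small disc weight flat and centred on top of the big one. Never push or drop anything so hard that the sprung piston hits its bottom stop, and leave the calibrator, the hand terminal and the wrench where they lie.

Things in the scene. Friction and masses are not known exactly. Their poses are not given: they have to be found in the camera images.
- piston_top (a point): Centre of the flat top of the tester's round steel piston plate, z up. The plate is 44 mm across and 10 mm thick on a 16 mm rod; its top is 140 mm above the bench when unloaded, and this point sinks with it.
- tester: Pressure tester, bolted down; origin on the bench under the piston axis. Painted case 220 x 150 mm, top 62 mm above the bench, from x = -70 to +150 mm, y = -75 to +75. Collar round the piston, 44 mm across, up to 78 mm high. Gauge 64 mm across at x = 87 to 109, up to 134 mm high; valve handle at x = 45, y = 50, up to 88 mm high; crank bar at the +x end out to x = 220.
- piston (a joint): How far the sprung piston plate is pressed down, m: 0 unloaded, 0.018 at the bottom stop; counts as hitting the stop beyond 0.0165. Starts to sink at about 2.4 N and sinks 1 mm per further 1.3 N (about 3 to 5 mm under the big weight, 5 to 8 mm under both).
- cap_knob (a point): Middle of the knob of the black dust cap, z up its axis. Cap: upside-down cup 64 mm across, 45 mm high, wall 4 mm, closed top 5 mm thick, 0.09 kg; on it an upright round knob 26 mm across, 30 mm high. This point is 60 mm above the lower rim, 15 mm above the closed top. It starts loosely over the piston plate, hanging by its closed top, rim 40 mm below the plate's top: lift 45 mm to clear.
- pad_top (a point): Centre of the top of the cork pad, a square 130 x 130 mm, 4 mm thick, fixed flat on the bench. z up, x and y along its sides.
- big_weight_mid (a point): Centre (half-way up) of the big plain dark steel disc weight, 64 mm across, 30 mm thick, about 0.75 kg, z along its axis. Starts lying flat on the bench.
- small_weight_mid (a point): Centre (half-way up) of the small plain dark steel disc weight, 48 mm across, 24 mm thick, about 0.34 kg, z along its axis. Starts lying flat on the bench.
- calibrator: Bystander: yellow hand-held calibrator with a screen and keys, 140 x 85 x 35 mm, lying on the bench; origin at the centre of its underside, x along its length. Leave alone.
- terminal: Bystander: white hand terminal, 150 x 50 x 20 mm, lying on the bench; origin at the centre of its underside, x along its length. Leave alone.
- wrench: Bystander: steel wrench 170 mm long lying on the bench, x along its length, origin on its underside. Leave alone.
Not all that is in view belongs to the job. Leave any yellow look-alike of the part that bears small_weight_mid alone. What is meant by the part that bears cap_knob is not green, and is the larger of those in its own colour.

How it is judged:
By the outcome, as a careful person would: the job done as asked, in the order asked, and still so for the second after the job is handed in, with the robot touching nothing.
It also fails if it takes over 70 s, if anything falls off the work surface, if the arm or the gripper's body presses on something with over 40 N, if the wrist force passes 120 N, or if a joint passes its speed limit or range.

## Working session

There is one attempt and no reset: what is moved stays moved. The work goes in short steps, Python scripts to look and compute and a tool call to move; the robot and the scene stay as the last step left them, time stands still between calls to the robot, and variables do not carry over. Pictures are saved under pics/ and viewed, at most 10 in all, crops included, and the job is handed in when it is done.

Besides the shell and the picture viewer there is one more tool, called after "Request:" as name([rows], argument=value, ...), one row to a line, values as JSON. step_arm: Moves the arm, as the interface text tells. Shifts and turns lie within -1 to 1; 1 stands for 0.3 m of shift or 90 degrees of turn. Its arguments: {"type":"object","properties":{"plan":{"type":"array"}},"required":["plan"]}

```bash
mkdir -p pics
cat > h.py <<'E'
from cell import ctrl
import numpy as np, cv2
def grab(n):
    im=ctrl.get_image(n); np.savez(f'pics/{n}.npz',**im); return im
def cloud(im):
    z=im['range_z']; v,u=np.mgrid[:z.shape[0],:z.shape[1]]
    p=np.stack([(u-im['cx'])*z/im['fx'],(v-im['cy'])*z/im['fy'],z,np.ones_like(z)],-1)
    w=(p@np.array(im['T']).T)[...,:3]; w[z==0]=np.nan; return w
def save(im,f): cv2.imwrite(f,im['color'][...,::-1])
E
python3 - <<'E'
from h import *
s=ctrl.read_state(); print({k:np.round(v,3) for k,v in s.items()})
for n in('top','scene'):
    im=grab(n); save(im,f'pics/{n}0.png'); print(n,im['fx'],np.round(im['T'],2).tolist())
E
```

```text
{'clock': np.float64(0.0), 'qpos': array([-1.212,  0.629,  0.038,  1.518, -0.027,  0.996, -0.02 ]), 'qd': array([ 0.   , -0.001,  0.001,  0.   , -0.   ,  0.001,  0.   ]), 'tau': array([ 0.0000e+00, -5.6340e+01,  1.2260e+00, -1.9346e+01,  1.1000e-02,
        1.0000e-02,  0.0000e+00]), 'eef_pos': array([267.632, 591.686, 252.382]), 'tool_rot': array([-3.14 ,  0.   ,  2.717]), 'force': array([-0.336,  0.837, -0.342]), 'torque': array([-0.002, -0.046, -0.019]), 'gripper_force': np.float64(0.0), 'width': np.float64(85.097)}
top 366.9963648798032 [[-0.01, -1.0, 0.1, 423.17], [-1.0, 0.01, -0.01, -5.43], [0.01, -0.1, -1.0, 1118.26], [0.0, 0.0, 0.0, 1.0]]
scene 419.30820441935055 [[0.51, 0.69, -0.52, 1085.22], [0.86, -0.41, 0.3, -322.68], [-0.01, -0.6, -0.8, 987.65], [0.0, 0.0, 0.0, 1.0]]
```

View pics/top0.png

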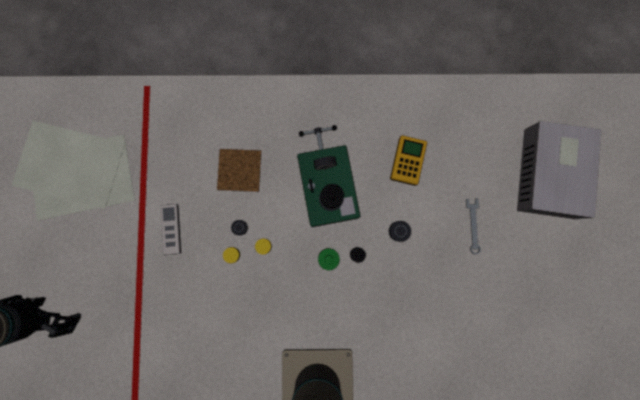

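View pics/scene0.png

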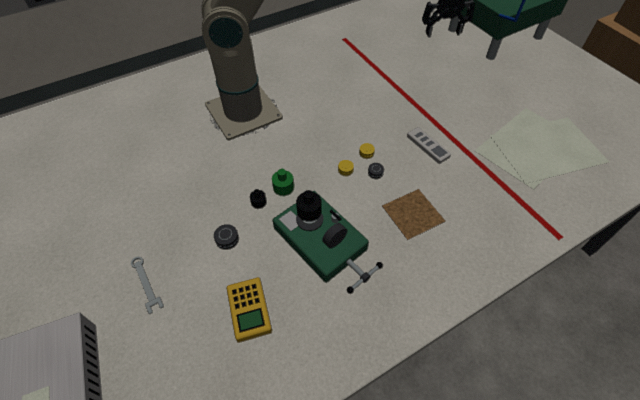

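The top view shows the capped piston at (331,196), pad at (239,170), big weight at (400,231) and small weight at (239,228). The decoys are the small black cap (358,255), the green cap (328,259) and two yellow discs. The scene view agrees.

Run:
```python
from h import *
def ld(n): return dict(np.load(f'pics/{n}.npz'))
a=ld('top');A=cloud(a); b=ld('scene');B=cloud(b)
for nm,W,u,v,r in [('cap',A,331,196,16),('big',A,400,231,14),('small',A,239,228,12),('capS',B,309,206,22),('bigS',B,226,236,16),('smallS',B,376,170,12)]:
    P=W[v-r:v+r+1,u-r:u+r+1].reshape(-1,3); P=P[~np.isnan(P[:,0])]
    z=P[:,2]; hs,e=np.histogram(z,bins=np.arange(-10,240,5)); print(nm,[(int(e[i]),int(hs[i])) for i in range(len(hs)) if hs[i]>3])
    lo=10 if 'cap' not in nm else 150
    Q=P[z>lo]; 
    if 'cap' in nm: 
        K=P[z>195 if False else z>200]; print(' knob',len(K),K.mean(0).round(1) if len(K) else '',np.ptp(K,axis=0) if len(K) else '')
        Q=P[z>170]
    mm=(Q.min(0)+Q.max(0))/2
    (cx,cy),rr=cv2.minEnclosingCircle(Q[:,:2].astype(np.float32))
    print(' n',len(Q),'mean',Q.mean(0).round(1),'mid',mm.round(1),'ext',np.ptp(Q,axis=0).round(1),'circ',round(cx,1),round(cy,1),round(rr,1))
# pad by colour
for n,im,W in(('top',a,A),('scene',b,B)):
    c=im['color'].astype(int); m=(c[...,0]-c[...,2]>30)&(c[...,0]<190)&(np.abs(W[...,2])<25)&(c[...,0]>c[...,1]+10)
    k,l,st,ce=cv2.connectedComponentsWithStats(m.astype(np.uint8))
    for i in range(1,k):
        if st[i,4]>400:
            Q=W[l==i]; print(n,'comp',st[i],Q.mean(0).round(1),cv2.minAreaRect(Q[:,:2].astype(np.float32)))
    g=(c[...,1]-c[...,0]>15)&(np.abs(W[...,2]-62)<8)
    Q=W[g]; Q=Q[(Q[:,0]>380)&(abs(Q[:,1])<300)]
    print(n,'case',len(Q),cv2.minAreaRect(Q[:,:2].astype(np.float32)),Q[:,2].mean())
    m=np.abs(W[...,2])<15; print('bench z',np.median(W[m][:,2]))
```

```text
cap [(55, 62), (60, 441), (65, 108), (70, 8), (105, 5), (120, 4), (130, 4), (135, 4), (140, 171), (145, 185), (170, 41), (175, 36)]
 knob 0  
 n 77 mean [537.8 -43.5 174.8] mid [538.9 -43.3 174.7] ext [23.9 23.5  7.5] circ 538.1 -43.4 12.8
big [(-5, 205), (0, 237), (5, 9), (10, 5), (15, 6), (20, 10), (25, 155), (30, 203)]
 n 381 mean [ 443.1 -248.3   29.8] mid [ 443.5 -249.5   23.6] ext [59.5 62.9 26.8] circ 442.8 -249.3 32.0
small [(-5, 185), (0, 215), (5, 7), (10, 7), (15, 9), (20, 129), (25, 71)]
 n 216 mean [457.8 229.2  23.8] mid [457.9 230.6  20.1] ext [44.8 47.2 19. ] circ 457.7 230.5 24.0
capS [(-5, 167), (0, 368), (5, 21), (10, 10), (15, 5), (20, 8), (25, 8), (30, 10), (40, 7), (45, 6), (55, 25), (60, 386), (65, 228), (70, 62), (75, 22), (80, 8), (85, 6), (100, 20), (105, 27), (110, 27), (115, 26), (120, 29), (125, 25), (130, 35), (135, 26), (140, 77), (145, 248), (150, 11), (155, 12), (160, 12), (165, 11), (170, 34), (175, 49)]
 knob 0  
 n 83 mean [543.  -45.2 175.3] mid [542.1 -44.5 174.9] ext [25.8 24.5  8.9] circ 542.4 -43.4 13.9
bigS [(-5, 151), (0, 423), (5, 32), (10,
[... 596 characters left out ...]
 (126.3643569946289, 126.59613037109375), 87.31368255615234)
top case 2457 ((577.467529296875, -35.486473083496094), (214.9109344482422, 144.91798400878906), 9.79622745513916) 62.07939341193157
bench z 0.40057076547850556
scene comp [ 342   38  222  203 1567] [466.8 529.7   1.6] ((356.274658203125, 530.8672485351562), (1107.5487060546875, 31.0011043548584), 0.09802281111478806)
scene comp [ 383  189   62   50 1677] [639.9 234.7   4.9] ((638.55029296875, 236.85061645507812), (132.0637969970703, 130.2846221923828), 87.97505950927734)
scene case 2512 ((539.023193359375, -46.54479217529297), (307.13970947265625, 148.7351531982422), 10.463183403015137) 62.56477244634069
bench z 1.1712969446275565
```

Request:
step_arm([
  {"az": -0.09, "gripper": 1},
  {"az": -0.09},
  {"az": -0.09},
  {"dx": -0.053, "dy": -0.125},
  {"dx": -0.053, "dy": -0.125},
  {"dx": -0.053, "dy": -0.125},
  {"dx": -0.053, "dy": -0.125},
  {"dx": -0.053, "dy": -0.125},
  {"dx": -0.053, "dy": -0.125},
  {"dx": -0.053, "dy": -0.125},
  {"dx": -0.053, "dy": -0.125},
  {"dx": -0.053, "dy": -0.125},
  {"dx": -0.053, "dy": -0.125},
  {"dx": -0.053, "dy": -0.125},
  {"dx": -0.053, "dy": -0.125},
  {"dx": -0.053, "dy": -0.125},
  {"dx": -0.053, "dy": -0.125},
  {"dx": -0.053, "dy": -0.125},
  {"dx": -0.053, "dy": -0.125},
  {"dx": 0},
])

```text
invalid input
```

Request:
step_arm([
  {"dx": 0, "dy": 0, "dz": 0, "ax": 0, "ay": 0, "az": -0.09, "gripper": 1},
  {"dx": 0, "dy": 0, "dz": 0, "ax": 0, "ay": 0, "az": -0.09, "gripper": 1},
  {"dx": 0, "dy": 0, "dz": 0, "ax": 0, "ay": 0, "az": -0.09, "gripper": 1},
])

```text
clock: 0.48
eef_pos: [267.7, 591.9, 252.8]
tool_rot: [-3.141, -0.0, -3.138]
force: [0.6, 0.7, -0.3]
width: 85.6
gripper_force: 0.0
```

Request:
step_arm([
  {"dx": -0.075, "dy": -0.176, "dz": 0, "ax": 0, "ay": 0, "az": 0, "gripper": 1},
  {"dx": -0.075, "dy": -0.176, "dz": 0, "ax": 0, "ay": 0, "az": 0, "gripper": 1},
  {"dx": -0.075, "dy": -0.176, "dz": 0, "ax": 0, "ay": 0, "az": 0, "gripper": 1},
  {"dx": -0.075, "dy": -0.176, "dz": 0, "ax": 0, "ay": 0, "az": 0, "gripper": 1},
  {"dx": -0.075, "dy": -0.176, "dz": 0, "ax": 0, "ay": 0, "az": 0, "gripper": 1},
  {"dx": -0.075, "dy": -0.176, "dz": 0, "ax": 0, "ay": 0, "az": 0, "gripper": 1},
  {"dx": -0.075, "dy": -0.176, "dz": 0, "ax": 0, "ay": 0, "az": 0, "gripper": 1},
  {"dx": -0.075, "dy": -0.176, "dz": 0, "ax": 0, "ay": 0, "az": 0, "gripper": 1},
  {"dx": -0.075, "dy": -0.176, "dz": 0, "ax": 0, "ay": 0, "az": 0, "gripper": 1},
  {"dx": -0.075, "dy": -0.176, "dz": 0, "ax": 0, "ay": 0, "az": 0, "gripper": 1},
  {"dx": -0.075, "dy": -0.176, "dz": 0, "ax": 0, "ay": 0, "az": 0, "gripper": 1},
  {"dx": -0.075, "dy": -0.176, "dz": 0, "ax": 0, "ay": 0, "az": 0, "gripper": 1},
  {"dx": 0, "dy": 0, "dz": 0, "ax": 0, "ay": 0, "az": 0, "gripper": 1},
  {"dx": 0, "dy": 0, "dz": 0, "ax": 0, "ay": 0, "az": 0, "gripper": 1},
])

```text
clock: 2.22
eef_pos: [536.9, -41.0, 252.8]
tool_rot: [3.141, -0.001, 3.141]
force: [-1.5, 0.9, -0.3]
width: 85.3
gripper_force: 0.0
```

```bash
cat >> h.py <<'E'
from scipy.spatial.transform import Rotation
def wcloud():
    """wrist picture and its points in world coordinates"""
    s=ctrl.read_state(); im=grab('wrist'); z=im['range_z']; f=im['fx']
    v,u=np.mgrid[:z.shape[0],:z.shape[1]]; a=u-im['cx']; b=v-im['cy']
    r=np.hypot(a,b)+1e-9; t=r/f; k=np.tan(np.minimum(t,1.5))*z/r
    p=np.stack([a*k,b*k,z,np.ones_like(z)],-1)
    M=np.eye(4); M[:3,:3]=Rotation.from_euler('xyz',s['tool_rot']).as_matrix(); M[:3,3]=s['eef_pos']
    w=(p@(M@np.array(im['T_tool_cam'])).T)[...,:3]; w[(z==0)|(t>1.4)]=np.nan
    return s,im,w
def disc(w,x,y,rad,z0,z1):
    """points near x,y between two heights: count, enclosing circle, mean"""
    m=(np.hypot(w[...,0]-x,w[...,1]-y)<rad)&(w[...,2]>z0)&(w[...,2]<z1); Q=w[m]
    if len(Q)<8: return len(Q)
    c,r=cv2.minEnclosingCircle(Q[:,:2].astype(np.float32))
    return len(Q),np.round(c,1),round(r,1),Q.mean(0).round(1)
E
python3 - <<'E'
from h import *
s,im,w=wcloud(); save(im,'pics/w1.png'); print(s['eef_pos'],s['tool_rot'],im['fx'],np.round(im['T_tool_cam'],2).tolist())
print('knob',disc(w,540,-43,40,168,190)); print('captop',disc(w,540,-43,50,135,155))
E
```

```text
[536.89789276 -41.03181094 252.84012366] [ 3.14075976e+00 -1.31043582e-03  3.14068627e+00] 309.70691628693146 [[0.0, -0.95, -0.31, 78.41], [1.0, 0.0, -0.0, 0.52], [0.0, -0.31, 0.95, -120.18], [0.0, 0.0, 0.0, 1.0]]
knob (1042, array([540.5, -43.2]), 13.1, array([539.4, -43.3, 174.2]))
captop (3678, array([541. , -43.4]), 32.4, array([535.3, -43.2, 144.6]))
```

View pics/w1.png

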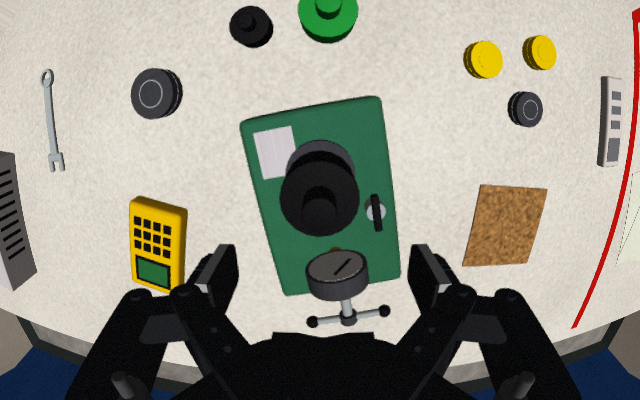

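The wrist view shows the knob at (320,205) between the open fingers, with the gauge ahead and the weights clear. The measured cap is at (540.5,-43.2), as expected.

Request:
step_arm([
  {"dx": -0.012, "dy": -0.007, "dz": 0.1, "ax": 0, "ay": 0, "az": 0, "gripper": 1},
  {"dx": 0, "dy": 0, "dz": 0.1, "ax": 0, "ay": 0, "az": 0, "gripper": 0.7},
  {"dx": 0, "dy": 0, "dz": 0.05, "ax": 0, "ay": 0, "az": 0, "gripper": 0.5},
  {"dx": 0, "dy": 0, "dz": 0.02, "ax": 0, "ay": 0, "az": 0, "gripper": 0.5},
  {"dx": 0, "dy": 0, "dz": 0, "ax": 0, "ay": 0, "az": 0, "gripper": 0.5},
  {"dx": 0, "dy": 0, "dz": 0, "ax": 0, "ay": 0, "az": 0, "gripper": 0.5},
])

```text
clock: 3.02
eef_pos: [541.7, -43.6, 173.2]
tool_rot: [-3.142, 0.002, 3.141]
force: [0.8, 0.1, 0.0]
width: 42.6
gripper_force: 0.0
```

Request:
step_arm([
  {"dx": 0, "dy": 0, "dz": 0, "ax": 0, "ay": 0, "az": 0, "gripper": 0},
  {"dx": 0, "dy": 0, "dz": 0, "ax": 0, "ay": 0, "az": 0, "gripper": 0},
  {"dx": 0, "dy": 0, "dz": 0, "ax": 0, "ay": 0, "az": 0, "gripper": 0},
  {"dx": 0, "dy": 0, "dz": 0, "ax": 0, "ay": 0, "az": 0, "gripper": 0},
  {"dx": 0, "dy": 0, "dz": 0, "ax": 0, "ay": 0, "az": 0, "gripper": 0},
  {"dx": 0, "dy": 0, "dz": 0, "ax": 0, "ay": 0, "az": 0, "gripper": 0},
])

```text
clock: 3.78
eef_pos: [541.5, -43.7, 172.5]
tool_rot: [-3.142, 0.001, 3.141]
force: [0.1, -0.4, 2.1]
width: 24.9
gripper_force: 58.7
```

Request:
step_arm([
  {"dx": 0, "dy": 0, "dz": -0.03, "ax": 0, "ay": 0, "az": 0, "gripper": 0},
  {"dx": 0, "dy": 0, "dz": -0.07, "ax": 0, "ay": 0, "az": 0, "gripper": 0},
  {"dx": 0, "dy": 0, "dz": -0.08, "ax": 0, "ay": 0, "az": 0, "gripper": 0},
  {"dx": 0, "dy": 0, "dz": -0.06, "ax": 0, "ay": 0, "az": 0, "gripper": 0},
  {"dx": -0.04, "dy": 0.115, "dz": 0, "ax": 0, "ay": 0, "az": 0, "gripper": 0},
  {"dx": -0.04, "dy": 0.115, "dz": 0, "ax": 0, "ay": 0, "az": 0, "gripper": 0},
  {"dx": -0.04, "dy": 0.118, "dz": 0, "ax": 0, "ay": 0, "az": 0, "gripper": 0},
  {"dx": -0.04, "dy": 0.118, "dz": 0, "ax": 0, "ay": 0, "az": 0, "gripper": 0},
  {"dx": -0.04, "dy": 0.118, "dz": 0, "ax": 0, "ay": 0, "az": 0, "gripper": 0},
  {"dx": -0.04, "dy": 0.118, "dz": 0, "ax": 0, "ay": 0, "az": 0, "gripper": 0},
  {"dx": -0.04, "dy": 0.118, "dz": 0, "ax": 0, "ay": 0, "az": 0, "gripper": 0},
  {"dx": -0.04, "dy": 0.116, "dz": 0, "ax": 0, "ay": 0, "az": 0, "gripper": 0},
  {"dx": 0, "dy": 0, "dz": 0, "ax": 0, "ay": 0, "az": 0, "gripper": 0},
  {"dx": 0, "dy": 0, "dz": 0, "ax": 0, "ay": 0, "az": 0, "gripper": 0},
])

```text
clock: 5.52
eef_pos: [636.6, 236.0, 243.8]
tool_rot: [-3.14, -0.002, 3.141]
force: [-0.8, -0.3, -1.4]
width: 24.0
gripper_force: 59.1
```

```bash
cat > w.py <<'E'
from h import *
s,im,w=wcloud(); save(im,'pics/w2.png'); print(s['eef_pos'].round(1))
c=im['color'].astype(int); m=(c[...,0]-c[...,2]>25)&(np.abs(w[...,2]-4)<10)&(np.hypot(w[...,0]-637,w[...,1]-237)<110)
Q=w[m]; print(len(Q),Q.mean(0).round(1),cv2.minAreaRect(Q[:,:2].astype(np.float32)))
x,y=s['eef_pos'][:2]
print('captop',disc(w,x,y,45,s['eef_pos'][2]-40,s['eef_pos'][2]-22))
print('small',disc(w,460,230,35,18,30))
E
python3 w.py
```

```text
[636.6 236.  243.8]
7819 [616.9 237.    3.6] ((638.7514038085938, 237.32742309570312), (131.79080200195312, 131.08966064453125), 87.61278533935547)
captop (5048, array([635.4, 236.4]), 32.0, array([619.1, 236.3, 214.6]))
small (1062, array([462.4, 230.9]), 24.4, array([467.1, 231.1,  23.6]))
```

View pics/w2.png

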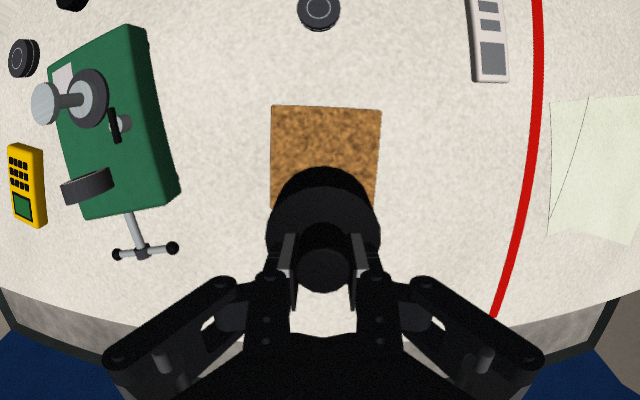

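The wrist view shows the cap held upright at (322,240), above the pad, whose far corners are (271,105) and (381,110). The piston plate at (45,103) is bare. Lowering the cap.

Request:
step_arm([
  {"dx": -0.008, "dy": 0.003, "dz": 0.1, "ax": 0, "ay": 0, "az": 0, "gripper": 0},
  {"dx": 0, "dy": 0, "dz": 0.13, "ax": 0, "ay": 0, "az": 0, "gripper": 0},
  {"dx": 0, "dy": 0, "dz": 0.13, "ax": 0, "ay": 0, "az": 0, "gripper": 0},
  {"dx": 0, "dy": 0, "dz": 0.1, "ax": 0, "ay": 0, "az": 0, "gripper": 0},
  {"dx": 0, "dy": 0, "dz": 0.06, "ax": 0, "ay": 0, "az": 0, "gripper": 0},
  {"dx": 0, "dy": 0, "dz": 0.02, "ax": 0, "ay": 0, "az": 0, "gripper": 0},
  {"dx": 0, "dy": 0, "dz": 0.01, "ax": 0, "ay": 0, "az": 0, "gripper": 0},
  {"dx": 0, "dy": 0, "dz": 0, "ax": 0, "ay": 0, "az": 0, "gripper": 0},
  {"dx": 0, "dy": 0, "dz": 0, "ax": 0, "ay": 0, "az": 0, "gripper": 0},
])

```text
clock: 6.7
eef_pos: [640.2, 238.2, 80.3]
tool_rot: [3.141, 0.002, 3.141]
force: [-0.4, -0.7, -1.3]
width: 24.1
gripper_force: 59.1
```

Request:
step_arm([
  {"dx": 0.003, "dy": -0.003, "dz": 0.006, "ax": 0, "ay": 0, "az": 0, "gripper": 0},
  {"dx": 0, "dy": 0, "dz": 0.004, "ax": 0, "ay": 0, "az": 0, "gripper": 0},
  {"dx": 0, "dy": 0, "dz": 0, "ax": 0, "ay": 0, "az": 0, "gripper": 0},
])

```text
clock: 7.08
eef_pos: [638.7, 237.1, 77.4]
tool_rot: [3.142, 0.0, 3.141]
force: [-2.2, -1.1, 5.4]
width: 24.3
gripper_force: 59.8
```

Request:
step_arm([
  {"dx": 0, "dy": 0, "dz": 0, "ax": 0, "ay": 0, "az": 0, "gripper": 0.5},
  {"dx": 0, "dy": 0, "dz": 0, "ax": 0, "ay": 0, "az": 0, "gripper": 0.6},
  {"dx": 0, "dy": 0, "dz": 0, "ax": 0, "ay": 0, "az": 0, "gripper": 0.7},
  {"dx": 0, "dy": 0, "dz": -0.06, "ax": 0, "ay": 0, "az": 0, "gripper": 0.7},
  {"dx": 0, "dy": 0, "dz": -0.12, "ax": 0, "ay": 0, "az": 0, "gripper": 1},
  {"dx": 0, "dy": 0, "dz": -0.18, "ax": 0, "ay": 0, "az": 0, "gripper": 1},
  {"dx": 0, "dy": 0, "dz": -0.18, "ax": 0, "ay": 0, "az": 0, "gripper": 1},
  {"dx": 0, "dy": 0, "dz": 0, "ax": 0, "ay": 0, "az": 0, "gripper": 1},
])

```text
clock: 8.07
eef_pos: [641.9, 238.3, 245.5]
tool_rot: [3.137, 0.011, 3.141]
force: [0.2, -0.1, -0.4]
width: 85.7
gripper_force: 0.0
```

Run:
```python
from h import *
s,im,w=wcloud(); save(im,'pics/w3.png'); print(s['eef_pos'].round(1))
print('knob',disc(w,638,237,35,72,90)); print('captop',disc(w,638,237,45,42,56))
print('plate',disc(w,540.5,-43,30,132,146))
```

```text
[641.9 238.3 245.5]
knob (547, array([637.8, 237.3]), 13.0, array([637.2, 237.4,  78.3]))
captop (2155, array([638.1, 237.3]), 32.1, array([635.5, 237.3,  48.7]))
plate (1002, array([541.3, -42.6]), 23.1, array([541.5, -38.7, 138.9]))
```

The cap stands centred on the pad at (638,237.3), with its knob top at 78. Next, the big weight.

Request:
step_arm([
  {"dx": 0.065, "dy": -0.162, "dz": 0, "ax": 0, "ay": 0, "az": 0, "gripper": 1},
  {"dx": 0.065, "dy": -0.162, "dz": 0, "ax": 0, "ay": 0, "az": 0, "gripper": 1},
  {"dx": 0.065, "dy": -0.162, "dz": 0, "ax": 0, "ay": 0, "az": 0, "gripper": 1},
  {"dx": 0.065, "dy": -0.162, "dz": 0, "ax": 0, "ay": 0, "az": 0, "gripper": 1},
  {"dx": 0.065, "dy": -0.162, "dz": 0, "ax": 0, "ay": 0, "az": 0, "gripper": 1},
  {"dx": 0.065, "dy": -0.162, "dz": 0, "ax": 0, "ay": 0, "az": 0, "gripper": 1},
  {"dx": 0.065, "dy": -0.162, "dz": 0, "ax": 0, "ay": 0, "az": 0, "gripper": 1},
  {"dx": 0.065, "dy": -0.162, "dz": 0, "ax": 0, "ay": 0, "az": 0, "gripper": 1},
  {"dx": 0.065, "dy": -0.162, "dz": 0, "ax": 0, "ay": 0, "az": 0, "gripper": 1},
  {"dx": 0.065, "dy": -0.162, "dz": 0, "ax": 0, "ay": 0, "az": 0, "gripper": 1},
  {"dx": 0, "dy": 0, "dz": 0.15, "ax": 0, "ay": 0, "az": 0, "gripper": 1},
  {"dx": 0, "dy": 0, "dz": 0.15, "ax": 0, "ay": 0, "az": 0, "gripper": 1},
  {"dx": 0, "dy": 0, "dz": 0, "ax": 0, "ay": 0, "az": 0, "gripper": 1},
  {"dx": 0, "dy": 0, "dz": 0, "ax": 0, "ay": 0, "az": 0, "gripper": 1},
])

```text
clock: 9.88
eef_pos: [443.8, -248.8, 149.1]
tool_rot: [-3.141, 0.001, 3.141]
force: [0.5, -0.1, 1.1]
width: 85.5
gripper_force: 0.0
```

Run:
```python
from h import *
s,im,w=wcloud(); save(im,'pics/w4.png'); print(s['eef_pos'].round(1))
print('big',disc(w,445,-249,45,24,40))
# fingertips: points near the tool, in tool z
x,y,z=s['eef_pos']; m=(abs(w[...,0]-x)<20)&(abs(w[...,1]-y)<65)&(w[...,2]>50); print('tips below TCP',(z-w[m][:,2]).max() if m.any() else None, m.sum())
```

```text
[ 443.8 -248.8  149.1]
big (4480, array([ 446.2, -249.6]), 32.3, array([ 444.6, -249.6,   29.7]))
tips below TCP 9.732060125794419 36286
```

View pics/w4.png

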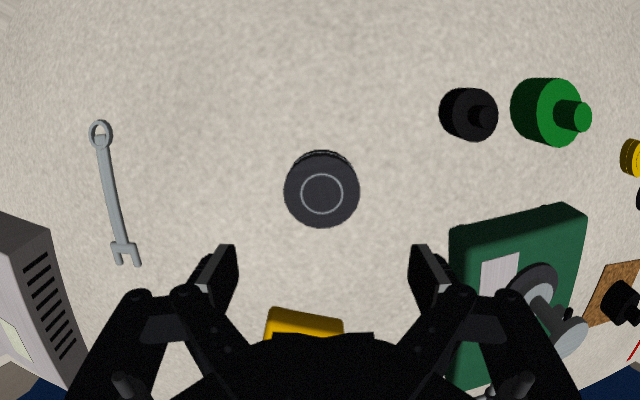

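The wrist view shows the big weight at (321,189), between the open fingers. Open tips reach about 10 mm below the TCP, so a TCP height of about 18 is safe.

Request:
step_arm([
  {"dx": -0.007, "dy": -0.003, "dz": 0.13, "ax": 0, "ay": 0, "az": 0, "gripper": 1},
  {"dx": 0, "dy": 0, "dz": 0.13, "ax": 0, "ay": 0, "az": 0, "gripper": 1},
  {"dx": 0, "dy": 0, "dz": 0.1, "ax": 0, "ay": 0, "az": 0, "gripper": 1},
  {"dx": 0, "dy": 0, "dz": 0.05, "ax": 0, "ay": 0, "az": 0, "gripper": 1},
  {"dx": 0, "dy": 0, "dz": 0.025, "ax": 0, "ay": 0, "az": 0, "gripper": 1},
  {"dx": 0, "dy": 0, "dz": 0, "ax": 0, "ay": 0, "az": 0, "gripper": 1},
  {"dx": 0, "dy": 0, "dz": 0, "ax": 0, "ay": 0, "az": 0, "gripper": 1},
  {"dx": 0, "dy": 0, "dz": 0, "ax": 0, "ay": 0, "az": 0, "gripper": 0.5},
  {"dx": 0, "dy": 0, "dz": 0, "ax": 0, "ay": 0, "az": 0, "gripper": 0},
  {"dx": 0, "dy": 0, "dz": 0, "ax": 0, "ay": 0, "az": 0, "gripper": 0},
  {"dx": 0, "dy": 0, "dz": 0, "ax": 0, "ay": 0, "az": 0, "gripper": 0},
  {"dx": 0, "dy": 0, "dz": 0, "ax": 0, "ay": 0, "az": 0, "gripper": 0},
])

```text
clock: 11.42
eef_pos: [445.8, -250.0, 18.8]
tool_rot: [-3.141, 0.001, 3.141]
force: [-0.4, 0.8, 7.7]
width: 62.7
gripper_force: 64.4
```

Request:
step_arm([
  {"dx": 0, "dy": 0, "dz": -0.03, "ax": 0, "ay": 0, "az": 0, "gripper": 0},
  {"dx": 0, "dy": 0, "dz": -0.08, "ax": 0, "ay": 0, "az": 0, "gripper": 0},
  {"dx": 0, "dy": 0, "dz": -0.13, "ax": 0, "ay": 0, "az": 0, "gripper": 0},
  {"dx": 0, "dy": 0, "dz": -0.13, "ax": 0, "ay": 0, "az": 0, "gripper": 0},
  {"dx": 0, "dy": 0, "dz": -0.13, "ax": 0, "ay": 0, "az": 0, "gripper": 0},
  {"dx": 0, "dy": 0, "dz": -0.13, "ax": 0, "ay": 0, "az": 0, "gripper": 0},
  {"dx": 0, "dy": 0, "dz": -0.06, "ax": 0, "ay": 0, "az": 0, "gripper": 0},
  {"dx": 0, "dy": 0.1, "dz": 0, "ax": 0, "ay": 0, "az": 0, "gripper": 0},
  {"dx": 0, "dy": 0.13, "dz": 0, "ax": 0, "ay": 0, "az": 0, "gripper": 0},
  {"dx": 0, "dy": 0.13, "dz": 0, "ax": 0, "ay": 0, "az": 0, "gripper": 0},
  {"dx": 0, "dy": 0.13, "dz": 0, "ax": 0, "ay": 0, "az": 0, "gripper": 0},
  {"dx": 0, "dy": 0.13, "dz": 0, "ax": 0, "ay": 0, "az": 0, "gripper": 0},
  {"dx": 0, "dy": 0.07, "dz": 0, "ax": 0, "ay": 0, "az": 0, "gripper": 0},
  {"dx": 0, "dy": 0, "dz": 0, "ax": 0, "ay": 0, "az": 0, "gripper": 0},
  {"dx": 0, "dy": 0, "dz": 0, "ax": 0, "ay": 0, "az": 0, "gripper": 0},
])

```text
clock: 13.3
eef_pos: [444.8, -43.3, 224.6]
tool_rot: [-3.141, -0.001, 3.14]
force: [-0.4, -0.4, -8.1]
width: 62.9
gripper_force: 68.7
```

Run:
```python
from h import *
s,im,w=wcloud(); save(im,'pics/w5.png'); x,y,z=s['eef_pos']; print(s['eef_pos'].round(1),s['force'].round(1))
print('plate',disc(w,540.5,-43,30,132,146))
for lo,hi in((-8,20),(0,20),):print('held',disc(w,x,y,40,z+lo,z+hi))
m=(np.hypot(w[...,0]-x,w[...,1]-y)<34)&(w[...,2]>z-30)&(w[...,2]<z+30); print(np.histogram(w[m][:,2]-z,bins=range(-30,31,4)))
im=grab('top');A=cloud(im); print('top plate',disc(A,540.5,-43,30,132,146))
im=grab('scene');A=cloud(im); print('scene plate',disc(A,540.5,-43,30,132,146))
```

```text
[444.8 -43.3 224.6] [-0.4 -0.4 -8.1]
plate 0
held (16934, array([438.9, -43. ]), 38.4, array([438.5, -42.8, 234.3]))
held (15925, array([438.9, -43. ]), 38.4, array([439.6, -42.8, 235.2]))
(array([    0,     0,    12,   242,   332,   264,   500,   454,   453,
        1532, 12692,   249,   385,    46,     5]), array([-30, -26, -22, -18, -14, -10,  -6,  -2,   2,   6,  10,  14,  18,
        22,  26,  30]))
top plate (152, array([538.8, -44. ]), 21.4, array([542.8, -44.1, 140.2]))
scene plate (225, array([542.2, -45.6]), 23.0, array([543.5, -45.4, 140.3]))
```

View pics/w5.png

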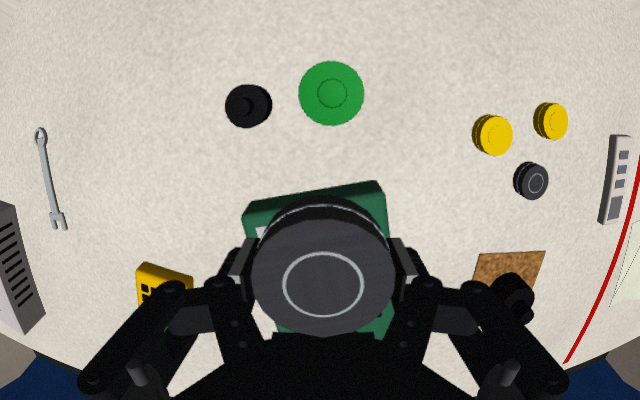

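The wrist view shows the big weight level in the grip at (321,270), hiding the plate. I move out past the piston to see the plate unobstructed.

Request:
step_arm([
  {"dx": -0.1, "dy": 0, "dz": -0.1, "ax": 0, "ay": 0, "az": 0, "gripper": 0},
  {"dx": -0.15, "dy": 0, "dz": 0, "ax": 0, "ay": 0, "az": 0, "gripper": 0},
  {"dx": -0.17, "dy": 0, "dz": 0, "ax": 0, "ay": 0, "az": 0, "gripper": 0},
  {"dx": -0.17, "dy": 0, "dz": 0, "ax": 0, "ay": 0, "az": 0, "gripper": 0},
  {"dx": -0.1, "dy": 0, "dz": 0, "ax": 0, "ay": 0, "az": 0, "gripper": 0},
  {"dx": 0, "dy": 0, "dz": 0, "ax": 0, "ay": 0, "az": 0, "gripper": 0},
  {"dx": 0, "dy": 0, "dz": 0, "ax": 0, "ay": 0, "az": 0, "gripper": 0},
])

```text
clock: 14.32
eef_pos: [651.2, -43.6, 253.7]
tool_rot: [-3.141, -0.003, 3.14]
force: [-1.0, 0.9, -8.0]
width: 62.6
gripper_force: 69.6
```

Run:
```python
from h import *
s,im,w=wcloud(); save(im,'pics/w6.png'); x,y,z=s['eef_pos']; print(s['eef_pos'].round(1),s['force'].round(1))
print('plate',disc(w,540.5,-43,30,134,146))
print('held',disc(w,x,y,34,z+8,z+15), disc(w,x,y,40,z+9,z+14))
print('small',disc(w,461,230,35,18,30))
```

```text
[651.2 -43.6 253.7] [-1.   0.9 -8. ]
plate (2562, array([541.2, -43.5]), 22.1, array([541.2, -43.3, 139.5]))
held (14029, array([650.7, -43.5]), 33.9, array([647.6, -43.2, 264.5])) (13948, array([645.1, -43.1]), 38.2, array([647.7, -43.1, 264.5]))
small (747, array([460.7, 230.3]), 24.6, array([462. , 228.4,  23.2]))
```

View pics/w6.png

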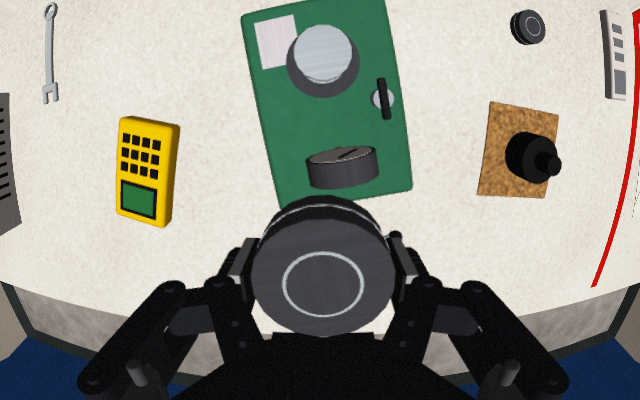

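The plate at (322,55) is fully visible and measures (541.2,-43.4) with radius 22. The capped pad at (530,157) looks right. Moving above the plate, then lowering.

Request:
step_arm([
  {"dx": 0.08, "dy": 0, "dz": 0, "ax": 0, "ay": 0, "az": 0, "gripper": 0},
  {"dx": 0.12, "dy": 0, "dz": 0, "ax": 0, "ay": 0, "az": 0, "gripper": 0},
  {"dx": 0.12, "dy": 0, "dz": 0, "ax": 0, "ay": 0, "az": 0, "gripper": 0},
  {"dx": 0.047, "dy": 0, "dz": 0, "ax": 0, "ay": 0, "az": 0, "gripper": 0},
  {"dx": 0, "dy": 0, "dz": 0.07, "ax": 0, "ay": 0, "az": 0, "gripper": 0},
  {"dx": 0, "dy": 0, "dz": 0.1, "ax": 0, "ay": 0, "az": 0, "gripper": 0},
  {"dx": 0, "dy": 0, "dz": 0.08, "ax": 0, "ay": 0, "az": 0, "gripper": 0},
  {"dx": 0, "dy": 0, "dz": 0.04, "ax": 0, "ay": 0, "az": 0, "gripper": 0},
  {"dx": 0, "dy": 0, "dz": 0, "ax": 0, "ay": 0, "az": 0, "gripper": 0},
  {"dx": 0, "dy": 0, "dz": 0, "ax": 0, "ay": 0, "az": 0, "gripper": 0},
])

```text
clock: 15.62
eef_pos: [543.4, -42.8, 168.8]
tool_rot: [-3.142, 0.002, 3.141]
force: [0.2, 0.4, -7.2]
width: 62.3
gripper_force: 69.7
```

Request:
step_arm([
  {"dx": 0, "dy": 0, "dz": 0.016, "ax": 0, "ay": 0, "az": 0, "gripper": 0},
  {"dx": 0, "dy": 0, "dz": 0.012, "ax": 0, "ay": 0, "az": 0, "gripper": 0},
  {"dx": 0, "dy": 0, "dz": 0, "ax": 0, "ay": 0, "az": 0, "gripper": 0},
  {"dx": 0, "dy": 0, "dz": 0, "ax": 0, "ay": 0, "az": 0, "gripper": 0},
])

```text
clock: 16.12
eef_pos: [542.6, -42.8, 159.4]
tool_rot: [3.142, 0.0, 3.141]
force: [-0.1, 0.5, -7.6]
width: 62.3
gripper_force: 69.7
```

Run:
```python
from h import *
s,im,w=wcloud(); x,y,z=s['eef_pos']; print(s['eef_pos'].round(1),s['force'].round(1))
for nm in('top','scene'):
    im=grab(nm);A=cloud(im); print(nm,disc(A,541,-43,33,z+8,z+15))
m=(abs(w[...,1]-y)<6)&(abs(w[...,2]-z-11)<3)&(abs(w[...,0]-x)<45); print('near edge',np.percentile(w[m][:,0],[0.5,2,99.5]).round(1))
```

```text
[542.6 -42.8 159.4] [-0.1  0.5 -7.6]
top 0
scene (308, array([545. , -41.6]), 32.2, array([550.4, -40.5, 171.5]))
near edge [511.2 511.6 573.1]
```

Request:
step_arm([
  {"dx": 0.005, "dy": -0.002, "dz": 0, "ax": 0, "ay": 0, "az": 0, "gripper": 0},
  {"dx": 0, "dy": 0, "dz": 0.005, "ax": 0, "ay": 0, "az": 0, "gripper": 0},
  {"dx": 0, "dy": 0, "dz": 0.005, "ax": 0, "ay": 0, "az": 0, "gripper": 0},
  {"dx": 0, "dy": 0, "dz": 0.003, "ax": 0, "ay": 0, "az": 0, "gripper": 0},
  {"dx": 0, "dy": 0, "dz": 0, "ax": 0, "ay": 0, "az": 0, "gripper": 0},
  {"dx": 0, "dy": 0, "dz": 0, "ax": 0, "ay": 0, "az": 0, "gripper": 0},
])

```text
clock: 17.02
eef_pos: [540.8, -43.5, 155.6]
tool_rot: [-3.141, -0.0, 3.141]
force: [-3.1, -0.2, -1.5]
width: 62.5
gripper_force: 69.7
```

Request:
step_arm([
  {"dx": 0, "dy": 0, "dz": 0.003, "ax": 0, "ay": 0, "az": 0, "gripper": 0},
  {"dx": 0, "dy": 0, "dz": 0, "ax": 0, "ay": 0, "az": 0, "gripper": 0.8},
  {"dx": 0, "dy": 0, "dz": 0, "ax": 0, "ay": 0, "az": 0, "gripper": 1},
  {"dx": 0, "dy": 0, "dz": 0, "ax": 0, "ay": 0, "az": 0, "gripper": 1},
  {"dx": 0, "dy": 0, "dz": 0, "ax": 0, "ay": 0, "az": 0, "gripper": 1},
  {"dx": 0, "dy": 0, "dz": -0.04, "ax": 0, "ay": 0, "az": 0, "gripper": 1},
  {"dx": 0, "dy": 0, "dz": -0.1, "ax": 0, "ay": 0, "az": 0, "gripper": 1},
  {"dx": 0, "dy": 0, "dz": -0.15, "ax": 0, "ay": 0, "az": 0, "gripper": 1},
  {"dx": 0, "dy": 0, "dz": -0.1, "ax": 0, "ay": 0, "az": 0, "gripper": 1},
  {"dx": 0, "dy": 0, "dz": 0, "ax": 0, "ay": 0, "az": 0, "gripper": 1},
  {"dx": 0, "dy": 0, "dz": 0, "ax": 0, "ay": 0, "az": 0, "gripper": 1},
])

```text
clock: 18.4
eef_pos: [540.6, -43.3, 271.5]
tool_rot: [3.142, -0.0, 3.141]
force: [0.6, 0.3, -0.4]
width: 85.1
gripper_force: 0.0
```

Run:
```python
from h import *
s,im,w=wcloud(); x,y,z=s['eef_pos']; print(s['eef_pos'].round(1),s['force'].round(1)); save(im,'pics/w7.png')
print('big',disc(w,541,-43,45,155,180))
m=(np.hypot(w[...,0]-541,w[...,1]+43)<25)&(abs(w[...,2]-166)<12); Q=w[m]; A=np.c_[Q[:,:2]-[541,-43],np.ones(len(Q))]; print('tilt',np.linalg.lstsq(A,Q[:,2],rcond=None)[0].round(3))
```

```text
[540.6 -43.3 271.5] [ 0.6  0.3 -0.4]
big (5040, array([541. , -43.1]), 32.2, array([539. , -43. , 165.6]))
tilt [ 2.00000e-03 -0.00000e+00  1.65886e+02]
```

The big weight is centred at (541,-43.1), level, with its top at 166. Next, the small weight.

Request:
step_arm([
  {"dx": 0.044, "dy": 0.152, "dz": 0, "ax": 0, "ay": 0, "az": 0, "gripper": 1},
  {"dx": 0.044, "dy": 0.152, "dz": 0, "ax": 0, "ay": 0, "az": 0, "gripper": 1},
  {"dx": 0.044, "dy": 0.152, "dz": 0, "ax": 0, "ay": 0, "az": 0, "gripper": 1},
  {"dx": 0.044, "dy": 0.152, "dz": 0, "ax": 0, "ay": 0, "az": 0, "gripper": 1},
  {"dx": 0.044, "dy": 0.152, "dz": 0, "ax": 0, "ay": 0, "az": 0, "gripper": 1},
  {"dx": 0.044, "dy": 0.152, "dz": 0, "ax": 0, "ay": 0, "az": 0, "gripper": 1},
  {"dx": 0, "dy": 0, "dz": 0.15, "ax": 0, "ay": 0, "az": 0, "gripper": 1},
  {"dx": 0, "dy": 0, "dz": 0.15, "ax": 0, "ay": 0, "az": 0, "gripper": 1},
  {"dx": 0, "dy": 0, "dz": 0.15, "ax": 0, "ay": 0, "az": 0, "gripper": 1},
  {"dx": 0, "dy": 0, "dz": 0, "ax": 0, "ay": 0, "az": 0, "gripper": 1},
  {"dx": 0, "dy": 0, "dz": 0, "ax": 0, "ay": 0, "az": 0, "gripper": 1},
])

```text
clock: 19.82
eef_pos: [462.4, 230.6, 137.3]
tool_rot: [3.141, 0.0, 3.141]
force: [0.5, -0.1, 0.6]
width: 85.5
gripper_force: 0.0
```

Run:
```python
from h import *
s,im,w=wcloud(); x,y,z=s['eef_pos']; print(s['eef_pos'].round(1),s['force'].round(1)); save(im,'pics/w8.png')
print('small',disc(w,461,230.5,33,19,32))
```

```text
[462.4 230.6 137.3] [ 0.5 -0.1  0.6]
small (2655, array([460.7, 231.4]), 24.1, array([459.7, 231.4,  23.7]))
```

View pics/w8.png

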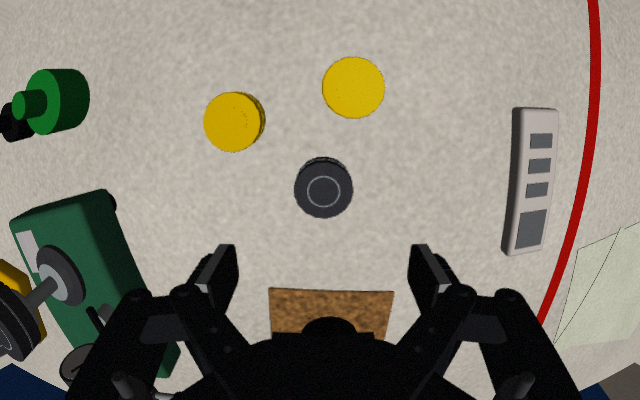

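The wrist view shows the dark small weight at (323,188), clear of the yellow discs at (234,122) and (353,87). Grasping it.

Request:
step_arm([
  {"dx": 0.006, "dy": 0.003, "dz": 0.12, "ax": 0, "ay": 0, "az": 0, "gripper": 1},
  {"dx": 0, "dy": 0, "dz": 0.12, "ax": 0, "ay": 0, "az": 0, "gripper": 1},
  {"dx": 0, "dy": 0, "dz": 0.09, "ax": 0, "ay": 0, "az": 0, "gripper": 1},
  {"dx": 0, "dy": 0, "dz": 0.035, "ax": 0, "ay": 0, "az": 0, "gripper": 0.8},
  {"dx": 0, "dy": 0, "dz": 0.017, "ax": 0, "ay": 0, "az": 0, "gripper": 0.8},
  {"dx": 0, "dy": 0, "dz": 0, "ax": 0, "ay": 0, "az": 0, "gripper": 0.8},
  {"dx": 0, "dy": 0, "dz": 0, "ax": 0, "ay": 0, "az": 0, "gripper": 0.8},
  {"dx": 0, "dy": 0, "dz": 0, "ax": 0, "ay": 0, "az": 0, "gripper": 0.5},
  {"dx": 0, "dy": 0, "dz": 0, "ax": 0, "ay": 0, "az": 0, "gripper": 0},
  {"dx": 0, "dy": 0, "dz": 0, "ax": 0, "ay": 0, "az": 0, "gripper": 0},
  {"dx": 0, "dy": 0, "dz": 0, "ax": 0, "ay": 0, "az": 0, "gripper": 0},
  {"dx": 0, "dy": 0, "dz": 0, "ax": 0, "ay": 0, "az": 0, "gripper": 0},
])

```text
clock: 21.38
eef_pos: [460.5, 231.3, 22.9]
tool_rot: [3.141, 0.001, 3.141]
force: [-0.5, -1.3, 6.7]
width: 46.1
gripper_force: 60.5
```

Request:
step_arm([
  {"dx": 0, "dy": 0, "dz": -0.03, "ax": 0, "ay": 0, "az": 0, "gripper": 0},
  {"dx": 0, "dy": 0, "dz": -0.1, "ax": 0, "ay": 0, "az": 0, "gripper": 0},
  {"dx": 0, "dy": 0, "dz": -0.16, "ax": 0, "ay": 0, "az": 0, "gripper": 0},
  {"dx": 0, "dy": 0, "dz": -0.18, "ax": 0, "ay": 0, "az": 0, "gripper": 0},
  {"dx": 0, "dy": 0, "dz": -0.18, "ax": 0, "ay": 0, "az": 0, "gripper": 0},
  {"dx": 0, "dy": 0, "dz": -0.11, "ax": 0, "ay": 0, "az": 0, "gripper": 0},
  {"dx": -0.033, "dy": -0.115, "dz": 0, "ax": 0, "ay": 0, "az": 0, "gripper": 0},
  {"dx": -0.047, "dy": -0.16, "dz": 0, "ax": 0, "ay": 0, "az": 0, "gripper": 0},
  {"dx": -0.047, "dy": -0.16, "dz": 0, "ax": 0, "ay": 0, "az": 0, "gripper": 0},
  {"dx": -0.047, "dy": -0.16, "dz": 0, "ax": 0, "ay": 0, "az": 0, "gripper": 0},
  {"dx": -0.047, "dy": -0.16, "dz": 0, "ax": 0, "ay": 0, "az": 0, "gripper": 0},
  {"dx": -0.047, "dy": -0.16, "dz": 0, "ax": 0, "ay": 0, "az": 0, "gripper": 0},
  {"dx": 0, "dy": 0, "dz": 0, "ax": 0, "ay": 0, "az": 0, "gripper": 0},
  {"dx": 0, "dy": 0, "dz": 0.05, "ax": 0, "ay": 0, "az": 0, "gripper": 0},
  {"dx": 0, "dy": 0, "dz": 0.06, "ax": 0, "ay": 0, "az": 0, "gripper": 0},
  {"dx": 0, "dy": 0, "dz": 0.03, "ax": 0, "ay": 0, "az": 0, "gripper": 0},
  {"dx": 0, "dy": 0, "dz": 0, "ax": 0, "ay": 0, "az": 0, "gripper": 0},
  {"dx": 0, "dy": 0, "dz": 0, "ax": 0, "ay": 0, "az": 0, "gripper": 0},
])

```text
clock: 23.62
eef_pos: [540.7, -42.8, 208.3]
tool_rot: [3.141, 0.001, -3.142]
force: [-0.1, 0.4, -3.1]
width: 46.2
gripper_force: 62.6
```

Run:
```python
from h import *
s,im,w=wcloud(); x,y,z=s['eef_pos']; print(s['eef_pos'].round(1),s['force'].round(1))
m=(abs(w[...,1]-y)<5)&(abs(w[...,2]-z-1)<4)&(abs(w[...,0]-x)<45); print('small edges x',np.percentile(w[m][:,0],[0.5,2,99.5]).round(1),np.median(w[m][:,2]))
m=(abs(w[...,1]-y)<5)&(abs(w[...,2]-166)<4)&(abs(w[...,0]-x)<45); print('big near edge x',np.percentile(w[m][:,0],[0.5,2]).round(1))
```

```text
[540.7 -42.8 208.3] [-0.1  0.4 -3.1]
small edges x [517.2 517.5 563.8] 209.24732399966842
big near edge x [509.4 509.6]
```

Request:
step_arm([
  {"dx": 0, "dy": -0.001, "dz": 0.04, "ax": 0, "ay": 0, "az": 0, "gripper": 0},
  {"dx": 0, "dy": 0, "dz": 0.018, "ax": 0, "ay": 0, "az": 0, "gripper": 0},
  {"dx": 0, "dy": 0, "dz": 0.005, "ax": 0, "ay": 0, "az": 0, "gripper": 0},
  {"dx": 0, "dy": 0, "dz": 0.004, "ax": 0, "ay": 0, "az": 0, "gripper": 0},
  {"dx": 0, "dy": 0, "dz": 0, "ax": 0, "ay": 0, "az": 0, "gripper": 0},
  {"dx": 0, "dy": 0, "dz": 0, "ax": 0, "ay": 0, "az": 0, "gripper": 0},
])

```text
clock: 24.42
eef_pos: [540.5, -43.7, 188.1]
tool_rot: [-3.142, 0.0, 3.141]
force: [-0.8, 0.2, -1.8]
width: 46.6
gripper_force: 62.6
```

Request:
step_arm([
  {"dx": 0, "dy": 0, "dz": 0.005, "ax": 0, "ay": 0, "az": 0, "gripper": 0},
  {"dx": 0, "dy": 0, "dz": 0, "ax": 0, "ay": 0, "az": 0, "gripper": 0},
  {"dx": 0, "dy": 0, "dz": 0, "ax": 0, "ay": 0, "az": 0, "gripper": 0.6},
  {"dx": 0, "dy": 0, "dz": 0, "ax": 0, "ay": 0, "az": 0, "gripper": 0.8},
  {"dx": 0, "dy": 0, "dz": 0, "ax": 0, "ay": 0, "az": 0, "gripper": 1},
  {"dx": 0, "dy": 0, "dz": 0, "ax": 0, "ay": 0, "az": 0, "gripper": 1},
  {"dx": 0, "dy": 0, "dz": -0.04, "ax": 0, "ay": 0, "az": 0, "gripper": 1},
  {"dx": 0, "dy": 0, "dz": -0.1, "ax": 0, "ay": 0, "az": 0, "gripper": 1},
  {"dx": 0, "dy": 0, "dz": -0.15, "ax": 0, "ay": 0, "az": 0, "gripper": 1},
  {"dx": 0, "dy": 0, "dz": -0.06, "ax": 0, "ay": 0, "az": 0, "gripper": 1},
  {"dx": 0, "dy": 0, "dz": 0, "ax": 0, "ay": 0, "az": 0, "gripper": 1},
  {"dx": 0, "dy": 0, "dz": 0, "ax": 0, "ay": 0, "az": 0, "gripper": 1},
])

```text
clock: 25.92
eef_pos: [539.8, -43.6, 290.9]
tool_rot: [3.142, -0.001, 3.141]
force: [-0.6, 0.5, 0.4]
width: 85.7
gripper_force: 0.0
```

Run:
```python
from h import *
s,im,w=wcloud(); print(s['eef_pos'].round(1),s['force'].round(1)); save(im,'pics/w9.png')
print('small',disc(w,541,-43,40,180,195)); print('big',disc(w,541,-43,45,156,170)); print('cap',disc(w,638,237,40,42,90))
```

```text
[539.8 -43.6 290.9] [-0.6  0.5  0.4]
small (2857, array([540.7, -43.1]), 24.2, array([539.2, -43.1, 187.2]))
big (1318, array([540.7, -43.2]), 32.0, array([526.2, -43.1, 163.1]))
cap (1155, array([637.9, 236.9]), 32.5, array([633.7, 230.4,  55.5]))
```

View pics/w9.png

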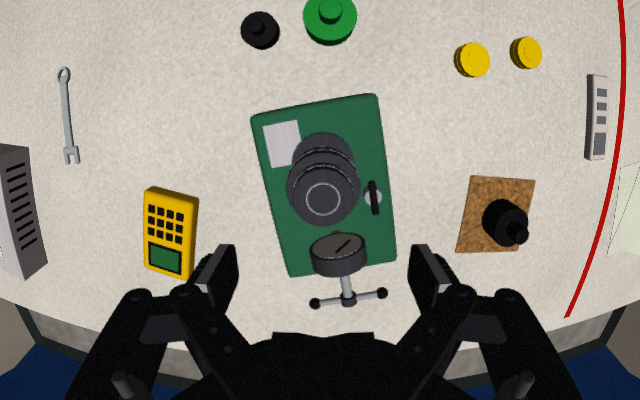

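The final view shows both weights stacked concentrically on the piston (323,190) and the cap upright on the pad (507,222). The bystanders are untouched.

```bash
python3 -c "
from cell import ctrl
print(ctrl.finish_job())"
```

```text
the job is handed in; nothing more can be done
None
```

The job is handed in: the cap stands upright on the middle of the cork pad, the big and then the small weight lie flat and centred (within about 1 mm) on the piston, which sank about 7 mm of its 18 mm travel, and nothing else was touched.

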